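# Hold a capped bottle ready over the balance pan

## Task

The balance is being zeroed for weighing the clear glass bottle with the blue cap, which stands loosely capped in the spill tray. Screw its blue cap fully tight (clockwise) while it still stands in the tray, then lift the bottle, carry it across to the balance, clear of the tube rack and over the rim of the glass draught ring, and finish holding it still and upright inside the ring, centred over the pan with its base about 10 mm above the pan. Finish while still holding it: do not set it down or let go, let nothing touch the balance at any time, and leave the red-capped amber bottle, the tube rack and the slide box where they are.

Things in the scene. Friction and masses are not known exactly. Their poses are not given: they have to be found in the camera images.
- bottle: the bottle to move: clear glass, round, 56 mm diameter up to 64 mm height, narrowing to a neck hidden in the blue cap; 106 mm high with the cap, 0.11 to 0.18 kg, loose. Origin: centre of its underside; z up along its axis. It can be turned about its axis freely (any yaw at the start).
- cap_top (a point): centre of the flat top of the bottle's blue screw cap. The cap is a round knurled cylinder, 52 mm diameter and 26 mm high (from 80 to 106 mm above the bottle's underside), on the bottle's axis; grip it across its sides from above. It cannot come off the bottle.
- cap (a joint): turn of the blue cap on the bottle (rad): 0 is screwed fully tight against its stop, positive is loosened (anticlockwise seen from above), at most 1.7; starts between 0.6 and 1.3. Turns with light friction (0.006 N m) with no change of height; stays where it is left. The bottle's weight on the tray is enough to keep it from turning along; once the cap is at its stop the bottle turns with it.
- tray: fixed white spill tray, 230 mm (its x) by 150 mm (its y), rim 22 mm high, floor 4 mm thick; the two bottles stand on its floor about 116 mm apart along its x. It may be on either side of the tube rack. Origin: centre of its underside.
- balance: fixed white precision balance, 280 mm deep (its x) and 200 mm wide; sloping display on its -x side, towards the robot. It may be on either side of the tube rack. Origin: centre of its underside. The glass draught ring is fixed on its deck round the pan: 150 mm outer and 144 mm inner diameter, top 128 mm above the table. Nothing may touch any part of the balance.
- pan (a point): centre of the top face of the balance's round steel pan, 120 mm diameter, 80 mm above the table; on the axis of the draught ring. The pan is rigid.
- amber_bottle: bystander: bottle of the same shape and size in amber glass with a red cap, loose in the tray. Origin: centre of its underside.
- tube_rack: bystander and obstacle: blue tube rack, 170 mm (its x) by 74 mm (its y), 70 mm high, with capped tubes reaching 124 mm above the table, standing loose between tray and balance, 0.8 kg. Origin: centre of its underside.
- slide_box: bystander: blue open box of glass slides, 90 mm (its x) by 150 mm (its y) by 29 mm high, loose beyond the rack. Origin: centre of its underside.
Mind the look-alikes: they are no part of the job. What is shaped like the bottle but purple is not meant.

How it is judged:
By the outcome, as a careful person would: the job done as asked, in the order asked, and still so for the second after the job is handed in, while the arm keeps its last pose, push and grip.
It also fails if it takes over 51 s, if anything falls off the work surface, if the arm or the gripper's body presses on something with over 40 N, if the wrist force passes 120 N, or if a joint passes its speed limit or range.

## Robot

A 6-joint arm with a two-finger parallel gripper is mounted at the origin on the work surface. World frame = base frame: x ahead of the robot, y to its left, z up, the work surface at z = 0. Lengths are in m, angles in rad, forces in N, time in s.
With the tool pointing down it reaches from about 0.325 to 0.875 m from the base axis. Payload 4.4 kg.
Tool frame: the origin (TCP) lies where the fingers leave the gripper's body, on its centre line; the fingertips stand 73 mm ahead of it and the grasp point (between the pads) lies 54 mm ahead of it; z points along the fingers, y is the line along which they close (so a half turn about z gives the same grasp; the last joint's range is limited). The gripper opens to 85 mm and grips with 20 to 120 N. Pads are 22 mm wide; open, the fingers measure 114 mm over their backs; the gripper's body (76 mm by 85 mm) begins 54 mm behind the grasp point. The pads swing forward as they close: fully open they stand 13 mm farther back than shut.
Start: joints at [-1.46, 0.207, 1.542, -0, 1.393, -0.15], TCP at [0.148, -0.556, 0.304] pointing down, gripper open.
Joint ranges: [-2.73, 2.73], [-0.86, 2.22], [0.23, 2.46], [-1.11, 4.25], [0.08, 2.63], [-2.82, 2.82]. Speed limits (rad/s): [2.79, 2.79, 3.14, 3.14, 3.14, 3.14].

## Interface

Orientations are given as [roll, pitch, yaw] about the fixed x, y, z axes, in that order (R = Rz(yaw) Ry(pitch) Rx(roll)).
In Python, from bench import env gives the robot as it stands.
- The arm moves only by the tool move_arm, never from a script. Its argument "steps" is a list of rows, each a list of 5 numbers: the shift along the tool's x, y, z in m, then the turn about the tool's z in rad, then the opening, from 0 (shut) to 1 (fully open). A call has 1 to 8 rows; each row shifts and turns the commanded pose from where the row before left it, along the tool's axes as they then stand; what a row does not reach is not made up. A row lasts 1/8 s, in which the tool goes at most 62.5 mm and 10.7 degrees, less where a joint would pass 70% of its speed; a pose out of reach is approached as far as the arm can. A call with a gripper value outside its range is refused whole. The fingers move at their own pace and stop on an object; the grip force is fixed at half the most. Time passes only in rows, so rows that do not move let the fingers close. It gives the time, the measured TCP pose, the force, the opening and the grip force at its end, in the units of the state.
- env.read_state(): the state, without advancing time (a new reading comes with each control period).
- env.get_image(name): name is "scene" or "top" or "wrist"; returns (picture, depth): 420x560x3 uint8, red, green, blue; 420x560 float32, m along the optical axis (not along the pixel's ray), 0 where there is no reading.
- env.camera_model(name): a dict with "fx", "fy", "cx", "cy" (pixels), "k1" (the pictures are not rectified: a ray, as slopes to the right and down, at radius r is drawn at 1 + k1 r^2 times it, then the intrinsics apply), "origin" and "orientation" of the camera in the world. Camera axes: x right, y up, looking along -z (the intrinsics and any distortion apply to the point x, -y, -z); pixel columns grow to the right and rows downward; lengths in m; the calibration is good to about 2 mm. A picture is of the moment at which its call begins: read the wrist's pose just before it. camera_model takes no time and is no camera call; for the wrist camera it gives the pose at the moment of the call.
- env.hand_in(): hands the job in; it is judged then, once.
The state is a dict: "time_s": time; "joint_positions": joint angles; "joint_velocities": joint speeds; "joint_torque": joint torques, N m; "eef_pos": TCP position; "ee_rot": TCP orientation; "ft_force": force on the tool from outside, world axes, zero at the start; "wrist_torque": the same for the moment, N m; "gripper_width": opening from 0.0 (shut) to 1.0 (fully open); "gripper_force": force on a finger pad.
Only numpy, scipy, OpenCV 4.12 (cv2) and the standard library are available. Lean on these libraries where they do the work, as an engineer would, in place of code of your own. Each camera call takes 0.05 s, during which the arm holds its last target. There are 200 camera calls.

## Working session

There is one attempt and no reset: what is moved stays moved. The work goes in short steps, Python scripts to look and compute and a tool call to move; the robot and the scene stay as the last step left them, time stands still between calls to the robot, and variables do not carry over. Pictures are saved under pics/ and viewed, at most 10 in all, crops included, and the job is handed in when it is done.

Besides the shell and the picture viewer there is one more tool, called after ">>>" as a command line: name --pt "numbers of a row" for each row, then --argument value for the rest. move_arm: Moves the arm, as the interface text tells. Its arguments: {"type":"object","properties":{"steps":{"type":"array","items":{"type":"array","items":{"type":"number"}}}},"required":["steps"]}

```bash
mkdir -p pics; cat > h.py <<'E'
import numpy as np, cv2
from scipy.spatial.transform import Rotation as R
from bench import env
def rot(m):
    o=np.array(m["orientation"],float)
    return o if o.shape==(3,3) else R.from_euler('xyz',o).as_matrix() if o.size==3 else None
def ray(m,u,v):
    K=np.array([[m["fx"],0,m["cx"]],[0,m["fy"],m["cy"]],[0,0,1.]])
    p=cv2.undistortPoints(np.array([[[u,v]]],float),K,np.array([m["k1"],0,0,0.]))[0,0]
    return np.array(m["origin"]),rot(m)@np.array([p[0],-p[1],-1])
def onplane(m,u,v,z):
    o,d=ray(m,u,v); return o+d*(z-o[2])/d[2]
E
python3 - <<'E'
from h import *
print(env.read_state())
for n in ("scene","top"):
    im,d=env.get_image(n); np.savez(f"{n}0.npz",im=im,d=d); cv2.imwrite(f"pics/{n}0.png",im[:,:,::-1]); print(n,env.camera_model(n))
E
```

```text
{'time_s': 0.0, 'joint_positions': array([-1.46052801e+00,  2.07405414e-01,  1.54300720e+00,  1.09367248e-05,
        1.39346616e+00, -1.50505290e-01]), 'joint_velocities': array([ 0.00123311,  0.00019858, -0.00037821, -0.00068044,  0.00041927,
       -0.00028424]), 'joint_torque': array([-8.51573968e-04, -3.83027565e+01, -2.91598839e+01, -3.99671953e-04,
        1.04155781e-02,  6.12992196e-06]), 'eef_pos': array([ 0.14817246, -0.55495415,  0.30270859]), 'ee_rot': array([-3.13933399e+00, -3.53413920e-04,  2.60771271e-01]), 'ft_force': array([ 0.14353782, -0.64294777,  0.82230523]), 'wrist_torque': array([ 0.04426075, -0.04437807, -0.07280532]), 'gripper_force': 0.0, 'gripper_width': 1.0024640649509267}
scene {'fx': 529.958481879683, 'fy': 529.958481879683, 'cx': 276.9522452711708, 'cy': 211.40557228011932, 'k1': -0.06181897329575718, 'origin': array([ 1.21732497, -0.45186714,  0.99040604]), 'orientation': array([0.7016767 , 0.00739207, 0.87951041])}
top {'fx': 487.79827615699037, 'fy': 487.79827615699037, 'cx': 282.6946337875168, 'cy': 208.02725392494648, 'k1': 0.026555383859613882, 'origin': array([0.37582208, 0.00202188, 1.17337605]), 'orientation': array([ 2.27718366e-01,  9.04661712e-04, -1.55773158e+00])}
```

View pics/scene0.png

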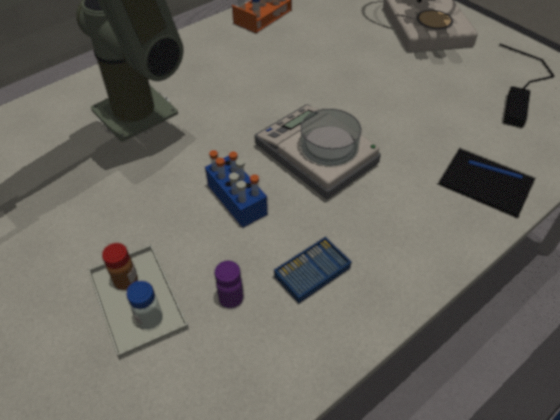

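View pics/top0.png

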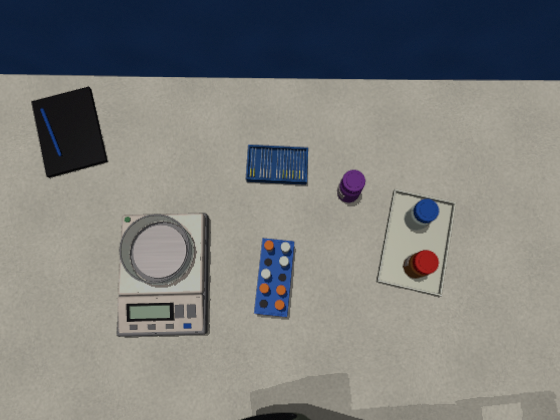

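The scene view shows the blue-capped clear bottle at (141,295), the red-capped amber one at (117,257), both in the tray, and a purple decoy at (229,283). In the top view these are at (426,211), (424,263) and (351,185). The balance ring is at (158,250) and the rack at (275,278). The blue-capped one at top (426,211) fits: it has clear glass and a blue cap and stands in the tray. Next I'll measure it and confirm it in a crop.

```bash
python3 - <<'E'
from h import *
crops=[]
for n,box in (("top",(370,180,470,310)),("scene",(85,230,255,360))):
    f=np.load(f"{n}0.npz"); im,d=f["im"],f["d"]; m=env.camera_model(n)
    K=np.array([[m["fx"],0,m["cx"]],[0,m["fy"],m["cy"]],[0,0,1.]])
    H,W=d.shape; uu,vv=np.meshgrid(np.arange(W),np.arange(H))
    p=cv2.undistortPoints(np.stack([uu,vv],-1).reshape(-1,1,2).astype(float),K,np.array([m["k1"],0,0,0.])).reshape(H,W,2)
    P=np.stack([p[...,0]*d,-p[...,1]*d,-d],-1)@rot(m).T+np.array(m["origin"])
    hsv=cv2.cvtColor(im,cv2.COLOR_RGB2HSV); z=P[...,2]
    x0,y0,x1,y1=box; B=np.zeros((H,W),bool);B[y0:y1,x0:x1]=1
    def rep(name,mask,zc=None):
        q=P[mask]
        if len(q)<5: print(n,name,len(q));return
        c,r=cv2.minEnclosingCircle(q[:,:2].astype(np.float32)); print(n,name,len(q),"mec",np.round(c,4),round(r,4),"mean",q.mean(0).round(4),"med z",np.median(q[:,2]).round(4),"min",q.min(0).round(3),"max",q.max(0).round(3))
    blue=B&(hsv[...,0]>100)&(hsv[...,0]<122)&(hsv[...,1]>130)&(hsv[...,2]>40)
    red=B&((hsv[...,0]<6)|(hsv[...,0]>172))&(hsv[...,1]>150)
    rep("blue top",blue&(z>.103)&(z<.118)); rep("red top",red&(z>.103)&(z<.118))
    # plane-cast of the blue mask
    rb=np.array([0.]); 
    rack=(d>0)&(z>.05)&(z<.14)
    Bal=np.zeros((H,W),bool); 
    if n=="top":
        Bal[205:300,112:212]=1
        rep("pan",Bal&(abs(z-.08)<.006)&(hsv[...,1]>0)); rep("ringtop",Bal&(abs(z-.128)<.008))
        Rk=np.zeros((H,W),bool);Rk[230:325,245:305]=1; rep("rack",Rk&(z>.055)&(z<.14))
        Bx=np.zeros((H,W),bool);Bx[180:305,370:470]=1; rep("tray",Bx&(z>.015)&(z<.03))
        # ellipse of pan by gray
        g=cv2.cvtColor(im,cv2.COLOR_RGB2GRAY)
    else:
        Bal[95:180,290:370]=1
        rep("pan",Bal&(abs(z-.08)<.006)); rep("ringtop",Bal&(abs(z-.128)<.008))
        Rk=np.zeros((H,W),bool);Rk[140:230,195:275]=1; rep("rack",Rk&(z>.055)&(z<.14))
    crops.append(cv2.resize(im[y0:y1,x0:x1],(390,390*(y1-y0)//(x1-x0)) ,interpolation=cv2.INTER_CUBIC))
t=np.load("top0.npz")["im"][205:300,112:212]; crops.append(cv2.resize(t,(390,370),interpolation=cv2.INTER_CUBIC))
h=max(c.shape[0] for c in crops[:2]); 
a=np.zeros((h,780,3),np.uint8); a[:crops[0].shape[0],:390]=crops[0]; a[:crops[1].shape[0],390:]=crops[1]
cv2.imwrite("pics/crop1.png",a[:,:,::-1]); cv2.imwrite("pics/pan1.png",crops[2][:,:,::-1])
E
```

```text
top blue top 424 mec [ 0.6217 -0.3146] 0.0271 mean [ 0.6214 -0.3138  0.1094] med z 0.1094 min [ 0.596 -0.339  0.103] max [ 0.648 -0.288  0.116]
top red top 445 mec [ 0.5065 -0.3072] 0.0265 mean [ 0.5064 -0.3068  0.1094] med z 0.1096 min [ 0.48  -0.332  0.103] max [ 0.53  -0.282  0.115]
top pan 2381 mec [0.5259 0.2818] 0.0743 mean [0.5259 0.2832 0.0798] med z 0.0799 min [0.452 0.208 0.074] max [0.599 0.354 0.086]
top ringtop 433 mec [0.526  0.2829] 0.0754 mean [0.5265 0.287  0.1266] med z 0.1268 min [0.451 0.208 0.12 ] max [0.599 0.357 0.134]
top rack 2490 mec [0.4735 0.0247] 0.0912 mean [0.4702 0.0239 0.0809] med z 0.0699 min [ 0.387 -0.018  0.056] max [0.559 0.067 0.129]
top tray 791 mec [ 0.5667 -0.314 ] 0.1357 mean [ 0.5719 -0.3148  0.0208] med z 0.0208 min [ 0.44  -0.411  0.015] max [ 0.694 -0.217  0.03 ]
scene blue top 465 mec [ 0.6254 -0.3168] 0.0264 mean [ 0.6276 -0.3182  0.1102] med z 0.1103 min [ 0.6   -0.342  0.103] max [ 0.65  -0.294  0.116]
scene red top 395 mec [ 0.5102 -0.312 ] 0.0269 mean [ 0.5128 -0.3113  0.1095] med z 0.1099 min [ 0.483 -0.335  0.103] max [ 0.537 -0.287  0.114]
scene pan 1108 mec [0.5273 0.2808] 0.0779 mean [0.5198 0.2893 0.0807] med z 0.081 min [0.453 0.204 0.074] max [0.603 0.356 0.086]
scene ringtop 441 mec [0.525  0.2788] 0.0792 mean [0.526  0.2802 0.1259] med z 0.1264 min [0.451 0.202 0.12 ] max [0.603 0.357 0.133]
scene rack 2005 mec [0.479  0.0799] 0.1292 mean [0.4893 0.0171 0.0882] med z 0.074 min [ 0.385 -0.024  0.055] max [0.565 0.19  0.129]
```

View pics/crop1.png

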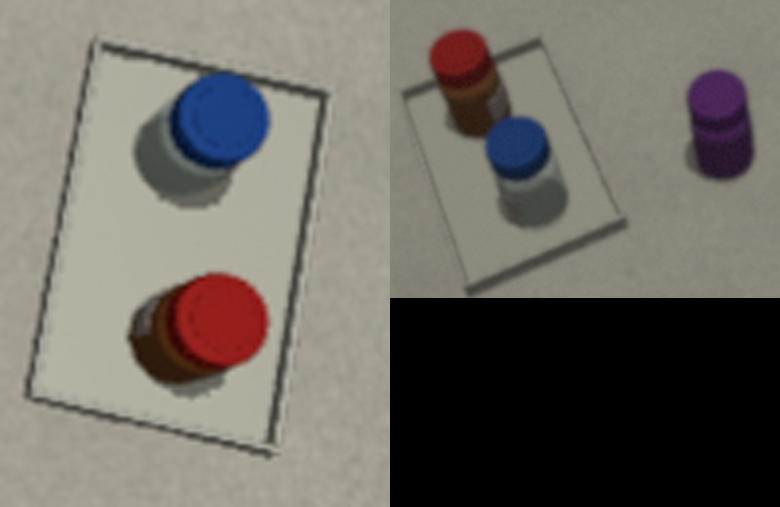

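View pics/pan1.png

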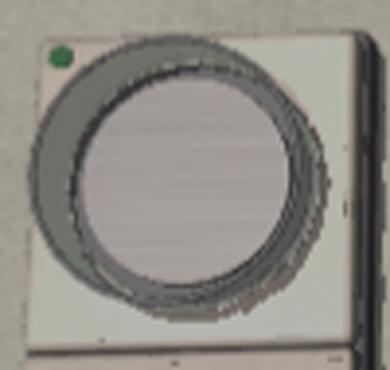

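The crop confirms it: the clear glass bottle with the blue cap is at crop (222,118), which is top (426,211). The ring and pan are sharp, with the pan centre near crop (188,180). Estimates are bottle (0.622,-0.315) and pan (0.526,0.282). I'm moving to above the bottle.

>>> move_arm --pt "0.052 -0.011 0 0 1" --pt "0.052 -0.011 0 0 1" --pt "0.052 -0.011 0 0 1" --pt "0.052 -0.011 0 0 1" --pt "0.052 -0.011 0 0 1" --pt "0.052 -0.011 0 0 1" --pt "0.052 -0.011 0 0 1" --pt "0.052 -0.011 0 0 1"

```text
time_s: 1.1
eef_pos: [0.5287, -0.3621, 0.3032]
ee_rot: [-3.141, 0.001, 0.261]
ft_force: [0.5, 0.7, 0.3]
gripper_width: 1.003
gripper_force: 0.0
```

>>> move_arm --pt "0.052 -0.011 0 0 1" --pt "0.052 -0.011 0 0 1" --pt "0 0 0 -0.18 1" --pt "0 0 0 -0.18 1" --pt "0 0 0 -0.18 1" --pt "0 0 0 -0.18 1" --pt "0 0 0 -0.18 1" --pt "0 0 0 -0.18 1"

```text
time_s: 2.1
eef_pos: [0.622, -0.315, 0.3029]
ee_rot: [-3.14, -0.001, 1.347]
ft_force: [0.9, -0.3, -0.7]
gripper_width: 1.001
gripper_force: 0.0
```

>>> move_arm --pt "0 0 0 -0.1 1" --pt "0 0 0 0 1" --pt "0 0 0 0 1"

```text
time_s: 2.48
eef_pos: [0.6222, -0.3151, 0.3034]
ee_rot: [-3.141, -0.0, 1.439]
ft_force: [-0.3, 0.1, 0.6]
gripper_width: 1.0
gripper_force: 0.0
```

```bash
cat > look.py <<'E'
from h import *
import sys
s=env.read_state(); print(s["time_s"],s["eef_pos"].round(4),s["ee_rot"].round(4),s["joint_positions"].round(3))
m=env.camera_model("wrist"); im,d=env.get_image("wrist"); np.savez("wrist.npz",im=im,d=d)
cv2.imwrite(f"pics/{sys.argv[1]}.png",im[:,:,::-1]); print(m["origin"])
hsv=cv2.cvtColor(im,cv2.COLOR_RGB2HSV)
mk=((hsv[...,0]>100)&(hsv[...,0]<122)&(hsv[...,1]>130)&(hsv[...,2]>40)).astype(np.uint8)
for c in cv2.findContours(mk,0,2)[0]:
    if cv2.contourArea(c)>1500:
        (u,v),(a,b),_=cv2.fitEllipse(cv2.convexHull(c)); print("blob",u,v,a,b,"on z=.11",onplane(m,u,v,.11).round(4),"depth",d[int(v),int(u)])
        q=np.array([onplane(m,float(x),float(y),.11)[:2] for x,y in c[:,0]],np.float32); print("mec",cv2.minEnclosingCircle(q), q.min(0),q.max(0))
E
python3 look.py w1
```

```text
2.475 [ 0.6222 -0.3151  0.3034] [-3.1408e+00 -4.0000e-04  1.4394e+00] [-0.593  0.466  1.203 -0.     1.474 -0.461]
[ 0.63187709 -0.24090898  0.37248579]
blob 282.29339599609375 200.84352111816406 62.09666061401367 63.65938949584961 on z=.11 [ 0.6235 -0.3131  0.11  ] depth 0.27280554
mec ((0.6227858066558838, -0.3133869767189026), 0.02733580954372883) [ 0.5978559  -0.34036222] [ 0.6487148  -0.28681874]
```

View pics/w1.png

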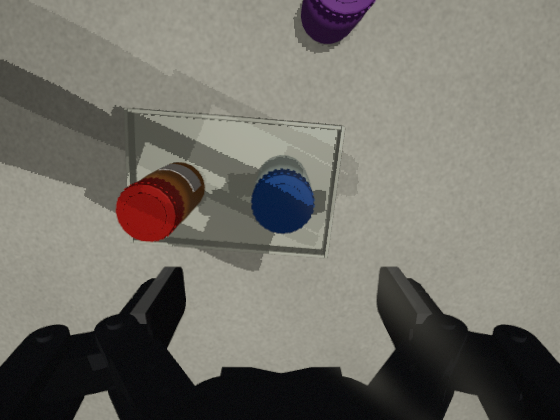

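The wrist view shows the blue cap at (282,201) with the amber bottle clear to its left at (147,211). That puts the cap at (0.623,-0.314), so the tool is aligned to about 1 mm. Next I descend and grip.

>>> move_arm --pt "0.001 0.001 0.04 0 1" --pt "0 0 0.04 0 1" --pt "0 0 0.04 0 1" --pt "0 0 0.02 0 1" --pt "0 0 0.01 0 1" --pt "0 0 0 0 1"

```text
time_s: 3.28
eef_pos: [0.6237, -0.3145, 0.1543]
ee_rot: [3.141, 0.0, 1.441]
ft_force: [-0.5, -1.1, -1.2]
gripper_width: 1.0
gripper_force: 0.0
```

>>> move_arm --pt "0 0 0 0 0.7" --pt "0 0 0 0 0.6" --pt "0 0 0 0 0.3" --pt "0 0 0 0 0" --pt "0 0 0 0 0" --pt "0 0 0 0 0" --pt "0 0 0 0 0"

```text
time_s: 4.15
eef_pos: [0.6242, -0.315, 0.1561]
ee_rot: [3.139, 0.002, 1.441]
ft_force: [-0.3, 0.4, 7.0]
gripper_width: 0.589
gripper_force: 62.6
```

>>> move_arm --pt "0 0 0 0.12 0" --pt "0 0 0 0.12 0" --pt "0 0 0 0.12 0" --pt "0 0 0 0.12 0" --pt "0 0 0 0.12 0" --pt "0 0 0 0.12 0" --pt "0 0 0 0.12 0" --pt "0 0 0 0.12 0"

```text
time_s: 5.15
eef_pos: [0.625, -0.3155, 0.156]
ee_rot: [3.136, -0.003, 0.477]
ft_force: [0.9, -1.3, 3.0]
gripper_width: 0.588
gripper_force: 62.2
```

>>> move_arm --pt "0 0 0 0.12 0" --pt "0 0 0 0.12 0" --pt "0 0 0 0.12 0" --pt "0 0 0 0.12 0" --pt "0 0 0 0.12 0" --pt "0 0 0 0.12 0" --pt "0 0 0 0 0" --pt "0 0 0 0 0"

```text
time_s: 6.15
eef_pos: [0.6246, -0.3156, 0.156]
ee_rot: [3.139, -0.004, -0.237]
ft_force: [0.0, -2.7, 5.6]
gripper_width: 0.593
gripper_force: 62.6
```

```bash
python3 look.py w2; python3 -c "
from h import *
s=env.read_state();print(s['wrist_torque'],s['ft_force'],s['gripper_width'])
im,d=env.get_image('scene');cv2.imwrite('pics/s2.png',cv2.resize(im[200:380,60:300],(800,600))[:,:,::-1])"
```

```text
6.15 [ 0.6246 -0.3156  0.156 ] [ 3.139  -0.0044 -0.2369] [-5.910e-01  5.980e-01  1.322e+00 -1.000e-03  1.217e+00  1.217e+00]
[ 0.69649959 -0.33233075  0.22542315]
blob 280.6451416015625 292.214111328125 126.33143615722656 132.23268127441406 on z=.11 [ 0.6296 -0.3165  0.11  ] depth 0.13011679
mec ((0.6278999447822571, -0.3156275153160095), 0.02964208647608757) [ 0.5983724  -0.34093916] [ 0.6572147  -0.28978992]
[-0.60620381  0.00263245  0.04753412] [ 0.22302485 -2.31894829  6.01561008] 0.5887713939208078
```

View pics/s2.png

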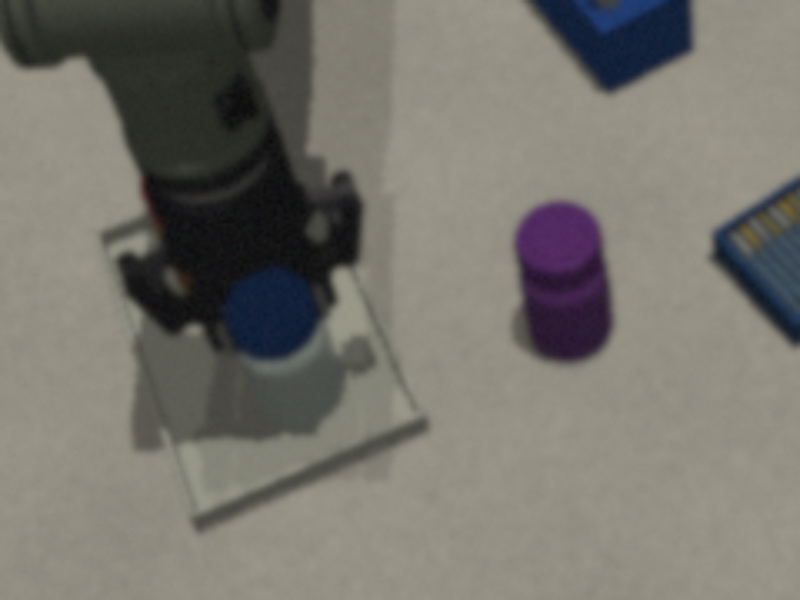

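The gripper holds the blue cap, seen at crop (270,313), with the bottle upright in the tray. It has turned 1.68 rad clockwise, more than the largest possible 1.3, so the cap is at its stop. Next I lift straight up.

>>> move_arm --pt "0 0 -0.01 0 0" --pt "0 0 -0.025 0 0" --pt "0 0 -0.03 0 0" --pt "0 0 -0.035 0 0" --pt "0 0 -0.035 0 0" --pt "0 0 -0.03 0 0" --pt "0 0 -0.015 0 0" --pt "0 0 0 0 0"

```text
time_s: 7.25
eef_pos: [0.6236, -0.3142, 0.3346]
ee_rot: [3.142, -0.001, -0.239]
ft_force: [0.3, -0.1, -1.8]
gripper_width: 0.59
gripper_force: 62.6
```

```bash
python3 look.py w3; python3 -c "
from h import *
s=env.read_state();print(s['wrist_torque'],s['ft_force'],s['gripper_width'],s['gripper_force'])
im,d=env.get_image('scene');im2,d=env.get_image('wrist')
cv2.imwrite('pics/s3.png',np.hstack([cv2.resize(im[150:420,60:300],(400,450)),cv2.resize(im2,(400,450))])[:,:,::-1])"
```

```text
7.25 [ 0.6236 -0.3142  0.3346] [ 3.1415e+00 -1.2000e-03 -2.3850e-01] [-0.591  0.449  1.163  0.     1.528  1.219]
[ 0.69570363 -0.33123775  0.40376458]
blob 50.13452911376953 314.2359313964844 78.25868225097656 110.98592376708984 on z=.11 [ 0.5535 -0.0447  0.11  ] depth 0.38402334
mec ((0.5525733232498169, -0.04765305668115616), 0.06930626183748245) [ 0.49975777 -0.10477892] [0.59698623 0.0089178 ]
blob 280.38800048828125 292.14129638671875 127.18226623535156 131.47854614257812 on z=.11 [ 0.5245 -0.2894  0.11  ] depth 0.1305819
mec ((0.5200135707855225, -0.2877086102962494), 0.07555224001407623) [ 0.44491145 -0.3521573 ] [ 0.594923   -0.22168007]
blob 13.733539581298828 127.23147583007812 87.84344482421875 101.99727630615234 on z=.11 [ 0.7399 -0.0962  0.11  ] depth 0.3665122
mec ((0.7379759550094604, -0.09690321236848831), 0.043812066316604614) [ 0.70494956 -0.12888317] [ 0.7749216  -0.06528074]
[ 0.00165611 -0.00891629 -0.04938692] [ 0.94627302  0.37785866 -1.7019532 ] 0.5907624807844979 62.584075927734375
```

View pics/s3.png

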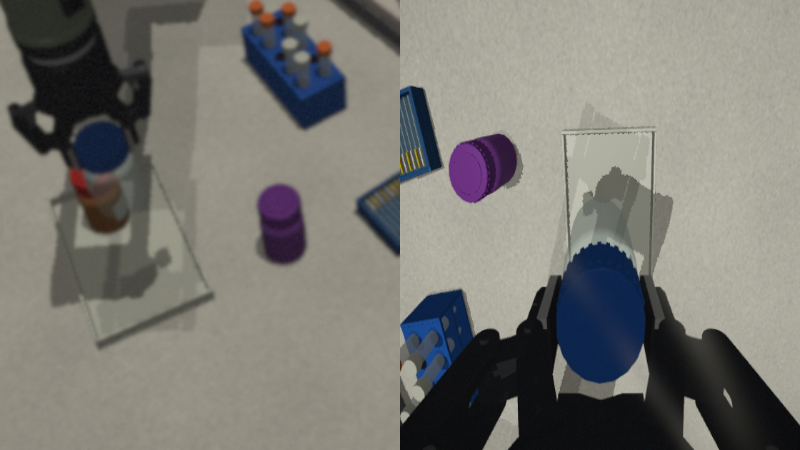

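The bottle is lifted clear. The left panel shows the cap at (102,147) in the fingers over the tray, and the wrist view shows it upright with the amber bottle undisturbed. The base is at about 0.182 m. Next I carry it to the pan.

>>> move_arm --pt "-0.005 -0.012 0 0 0" --pt "-0.01 -0.024 0 0 0" --pt "-0.0155 -0.0365 0 0 0" --pt "-0.0155 -0.0365 0 0 0" --pt "-0.0155 -0.0365 0 0 0" --pt "-0.0155 -0.0365 0 0 0" --pt "-0.0155 -0.0365 0 0 0" --pt "-0.0155 -0.0365 0 0 0"

```text
time_s: 8.4
eef_pos: [0.5778, -0.0389, 0.333]
ee_rot: [-3.141, 0.002, -0.239]
ft_force: [0.1, 1.0, -1.2]
gripper_width: 0.587
gripper_force: 62.5
```

>>> move_arm --pt "-0.0155 -0.0365 0 0 0" --pt "-0.0155 -0.0365 0 0 0" --pt "-0.0155 -0.0365 0 0 0" --pt "-0.0155 -0.0365 0 0 0" --pt "-0.0155 -0.0365 0 0 0" --pt "-0.0155 -0.0365 0 0 0" --pt "-0.012 -0.029 0 0 0" --pt "-0.01 -0.022 0 0 0"

```text
time_s: 9.4
eef_pos: [0.5296, 0.2504, 0.333]
ee_rot: [3.141, 0.002, -0.237]
ft_force: [-0.9, -0.7, -0.6]
gripper_width: 0.591
gripper_force: 62.6
```

>>> move_arm --pt "-0.01 -0.022 0 0 0" --pt "-0.003 -0.01 0 0 0" --pt "0 0 0 0 0" --pt "0 0 0 0 0"

```text
time_s: 9.9
eef_pos: [0.5261, 0.282, 0.3337]
ee_rot: [3.141, 0.0, -0.24]
ft_force: [0.2, -0.1, -1.5]
gripper_width: 0.589
gripper_force: 62.6
```

```bash
cat > fin.py <<'E'
from h import *
import sys
s=env.read_state(); print(s["time_s"],s["eef_pos"].round(4),s["ee_rot"].round(4),s["joint_positions"].round(3),s["gripper_width"],s["ft_force"].round(1))
def cloud(n):
    m=env.camera_model(n); im,d=env.get_image(n); H,W=d.shape
    K=np.array([[m["fx"],0,m["cx"]],[0,m["fy"],m["cy"]],[0,0,1.]])
    uu,vv=np.meshgrid(np.arange(W),np.arange(H))
    p=cv2.undistortPoints(np.stack([uu,vv],-1).reshape(-1,1,2).astype(float),K,np.array([m["k1"],0,0,0.])).reshape(H,W,2)
    return im,d,np.stack([p[...,0]*d,-p[...,1]*d,-d],-1)@rot(m).T+np.array(m["origin"])
out=[]
for n in ("wrist","scene"):
    im,d,P=cloud(n); hsv=cv2.cvtColor(im,cv2.COLOR_RGB2HSV)
    near=np.hypot(P[...,0]-s["eef_pos"][0],P[...,1]-s["eef_pos"][1])
    b=(d>0)&(hsv[...,0]>100)&(hsv[...,0]<125)&(hsv[...,1]>100)&(near<.045)&(P[...,2]>.15)
    if b.sum()>20:
        zt=np.percentile(P[b][:,2],60); t=P[b&(abs(P[...,2]-zt)<.004)]; A=np.c_[t[:,:2],np.ones(len(t))]
        print(n,"captop z",zt,"mec",cv2.minEnclosingCircle(t[:,:2].astype(np.float32)),"slope",np.linalg.lstsq(A,t[:,2],rcond=None)[0][:2])
    r=(d>0)&(abs(P[...,2]-.127)<.006)&(np.hypot(P[...,0]-.526,P[...,1]-.282)<.09); q=P[r][:,:2]
    q=q[np.hypot(*(q-[.526,.282]).T)>.062]
    if len(q)>20:
        A=np.c_[2*q,np.ones(len(q))]; c=np.linalg.lstsq(A,(q**2).sum(1),rcond=None)[0]; print(n,"ring fit",c[:2],np.sqrt(c[2]+c[0]**2+c[1]**2),len(q))
    out.append(im if n=="wrist" else cv2.resize(im[40:220,230:430],(467,420)))
o=np.hstack(out); cv2.imwrite(f"pics/{sys.argv[1]}.png",cv2.resize(o,(800,int(420*800/o.shape[1])))[:,:,::-1])
E
python3 fin.py f1
```

```text
9.9 [0.5261 0.282  0.3337] [ 3.1409e+00  2.0000e-04 -2.3980e-01] [ 0.347  0.232  1.449 -0.     1.461  2.158] 0.589064328085269 [ 0.2 -0.1 -1.5]
wrist captop z 0.2870448854724535 mec ((0.5244479775428772, 0.28307294845581055), 0.026592349633574486) slope [-0.01100245  0.0107949 ]
wrist ring fit [0.52774103 0.28258447] 0.07298234600468277 2029
scene captop z 0.2878864721218293 mec ((0.5297772288322449, 0.28227436542510986), 0.025831909850239754) slope [-0.03372633  0.02546705]
scene ring fit [0.52792173 0.28034023] 0.07343096032709781 341
```

View pics/f1.png

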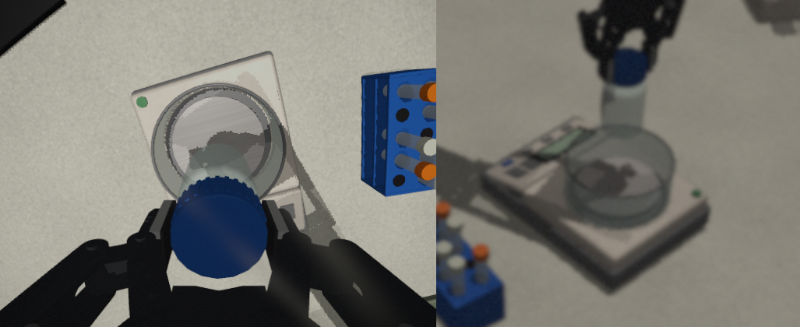

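The wrist view (left) shows the bottle over the ring, with the cap at (218,233). The scene view (right) shows it upright above the ring, with the cap at (630,65). Cap and ring centres agree to about 2 mm, and the base is at about 0.1815 m, so I need to lower it 91.5 mm.

>>> move_arm --pt "0 0 0.01 0 0" --pt "0 0 0.02 0 0" --pt "0 0 0.02 0 0" --pt "0 0 0.015 0 0" --pt "0 0 0.012 0 0" --pt "0 0 0.008 0 0" --pt "0 0 0.004 0 0" --pt "0 0 0 0 0"

```text
time_s: 11.0
eef_pos: [0.5262, 0.2827, 0.245]
ee_rot: [-3.141, -0.0, -0.239]
ft_force: [-0.9, -0.0, -1.2]
gripper_width: 0.59
gripper_force: 62.6
```

```bash
python3 fin.py f2
```

```text
11.0 [0.5262 0.2827 0.245 ] [-3.1415e+00 -1.0000e-04 -2.3920e-01] [ 0.348  0.305  1.545 -0.     1.291  2.158] 0.5898295997767423 [-0.9 -0.  -1.2]
wrist captop z 0.19834819550610222 mec ((0.5245645046234131, 0.28376415371894836), 0.026563920080661774) slope [-0.01195487  0.01213645]
wrist ring fit [0.52820182 0.28253316] 0.07257097555737273 3819
scene captop z 0.200519167232329 mec ((0.5298440456390381, 0.2830152213573456), 0.026305291801691055) slope [-0.02293412  0.02890534]
scene ring fit [0.52776889 0.28019062] 0.07337221177264873 328
```

View pics/f2.png

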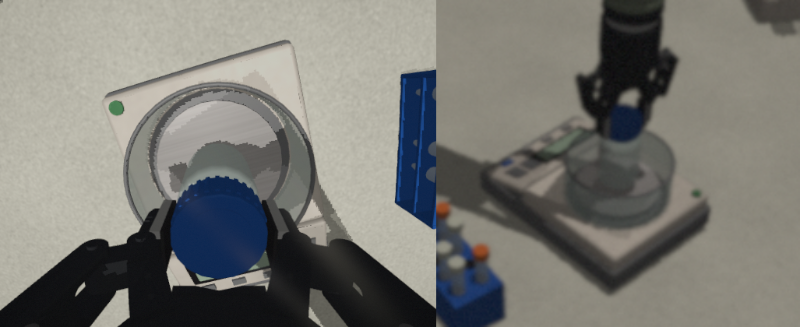

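The wrist view (left) shows the cap at (218,228) inside the ring outline. The scene view (right) shows the bottle upright inside the ring, with the cap at (626,122). The base is about 13 mm above the pan, so I'll lower it 3 mm and let it settle.

>>> move_arm --pt "0.001 0.001 0.003 0 0" --pt "0 0 0 0 0" --pt "0 0 0 0 0" --pt "0 0 0 0 0"

```text
time_s: 11.6
eef_pos: [0.5269, 0.2815, 0.242]
ee_rot: [-3.142, -0.0, -0.239]
ft_force: [-0.2, -0.1, -1.6]
gripper_width: 0.591
gripper_force: 62.6
```

```bash
python3 fin.py f3; python3 -c "
from bench import env
print(env.hand_in())"
```

```text
11.6 [0.5269 0.2815 0.242 ] [-3.1415e+00 -1.0000e-04 -2.3920e-01] [0.346 0.308 1.547 0.    1.285 2.156] 0.5907356823843619 [-0.2 -0.1 -1.6]
wrist captop z 0.19535564887124404 mec ((0.5247617959976196, 0.2824975252151489), 0.026856878772377968) slope [-0.01184271  0.01255664]
wrist ring fit [0.52813288 0.28255501] 0.07261112675401238 3965
scene captop z 0.1970839992546693 mec ((0.5289360284805298, 0.2795041501522064), 0.02759857475757599) slope [-0.03083177  0.01005505]
scene ring fit [0.52775078 0.28038525] 0.07336772565145726 330
the job is handed in; nothing more can be done
None
```

I turned the blue cap 1.68 rad clockwise in the tray, more than its largest possible looseness of 1.3 rad, and handed the job in at 11.6 s of arm time with the bottle held upright in the ring, about 10 mm above the pan and centred within about 3 mm; no result came back.

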